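Clear the castings and close the two-part mould

TASK

Collect all the finished castings, those in the catch tray and any still sitting in the mould, into the tote. Close the mould by lowering its top plate, kept level, over both guide pins until it lies flush on the base, then push the spring clip around the neck of the tall pin, above the plate, until it has snapped fully home. Leave the other things on the table where they are.

Things in the scene. Friction and masses are not known exactly. Their poses are not given: they have to be found in the camera images.
- casting_1: Cast resin saddle block, one of four to six alike: flange 66 (x) x 28 (y) x 12 mm with a half-round saddle of radius 14 mm across its middle, 28 mm wide along y, 34 mm high in all; flat parallel sides 28 mm apart. Origin: centre of underside, z up. 60 g. Starts upright in the tray, one per quarter; may be absent.
- casting_2: Cast resin saddle block, one of four to six alike: flange 66 (x) x 28 (y) x 12 mm with a half-round saddle of radius 14 mm across its middle, 28 mm wide along y, 34 mm high in all; flat parallel sides 28 mm apart. Origin: centre of underside, z up. 60 g. Starts upright in the tray, one per quarter; may be absent.
- casting_3: Cast resin saddle block, one of four to six alike: flange 66 (x) x 28 (y) x 12 mm with a half-round saddle of radius 14 mm across its middle, 28 mm wide along y, 34 mm high in all; flat parallel sides 28 mm apart. Origin: centre of underside, z up. 60 g. Starts upright in the tray, one per quarter; may be absent.
- casting_4: Cast resin saddle block, one of four to six alike: flange 66 (x) x 28 (y) x 12 mm with a half-round saddle of radius 14 mm across its middle, 28 mm wide along y, 34 mm high in all; flat parallel sides 28 mm apart. Origin: centre of underside, z up. 60 g. Starts upright in the tray, one per quarter; may be absent.
- casting_5: Cast resin saddle block, one of four to six alike: flange 66 (x) x 28 (y) x 12 mm with a half-round saddle of radius 14 mm across its middle, 28 mm wide along y, 34 mm high in all; flat parallel sides 28 mm apart. Origin: centre of underside, z up. 60 g. Starts upright in a cavity of the mould base, its flange sunk level with the block's top; may be absent.
- casting_6: Cast resin saddle block, one of four to six alike: flange 66 (x) x 28 (y) x 12 mm with a half-round saddle of radius 14 mm across its middle, 28 mm wide along y, 34 mm high in all; flat parallel sides 28 mm apart. Origin: centre of underside, z up. 60 g. Starts upright in a cavity of the mould base, its flange sunk level with the block's top; may be absent.
- parts_tray: Shallow steel catch tray 174 (x) x 148 (y) mm, walls 14 mm high and 4 mm thick, floor 4 mm thick; fixed; origin at the centre of its underside. Most of the finished castings lie in it. It may stand either to the left of the tote or to the right.
- tote: Grey open plastic tote, 174 (x) x 148 (y) mm like the tray but 55 mm high, walls 4 mm, floor 4 mm thick; fixed; origin at the centre of its underside.
- mould_base: Lower mould half, fixed: aluminium block 110 (x) x 150 (y) x 30 mm with two cavities 12 mm deep at x = +-29 mm (71 mm along y, 32 along x) and two guide pins at x = 0, y = +58 (tall) and -58 mm (short). Origin: centre of underside. Tall pin: 18 mm thick at z = 30 to 38, tapers to a 12 mm neck at z = 45 to 64, then a head 18 mm thick to z = 72 and a cone to z = 82. Short pin: 18 mm thick to z = 48, cone to z = 58.
- tall_pin (a point): Point on the axis of the tall pin, at the height of the closed mould's upper face (46 mm above the table), near the foot of the neck; axes those of the mould base.
- short_pin (a point): Point on the axis of the short pin, 46 mm above the table.
- mould_top: Loose top plate of the mould, 0.6 kg: aluminium 110 (x) x 150 (y) x 16 mm with two 21 mm through holes at x = 0, y = +58 and -58 mm (either way round fits). Black bar handle on its middle, 60 mm along y, 14 mm thick along x, z = 16 to 54 mm. Origin: centre of underside. Starts flat on the table. Closed, its underside is 30 mm above the table and neck and head of the tall pin stand above it.
- clip: Loose hairpin spring clip, 75 g. Origin: under the centre of the pocket for the pin's neck. Two 6 mm wire legs run to +x, bulge inwards at x = 8.5 mm to a gap of 8 mm, flare to a 25 mm mouth at x = 27; about 10 N snaps them over the neck. Crosspiece at x = -8. Behind it an upright black grip tab: x = -54 to -18, 10 mm thick along y, z = 0 to 34. Starts on the table, legs flat, tab up.
- spring_clamp: Orange spring clamp lying on its side, 52 x 110 x 19 mm, a bystander.

How it is judged:
By the outcome, as a careful person would: the job done as asked, in the order asked, and still so for the second after the job is handed in, with the robot touching nothing.
Of casting_1, casting_2, casting_3, casting_4, casting_5, casting_6 only 4 to 6 are there at a start; the rules pass over those that are not, and their reading is None.
At some moment in a run one of casting_1, casting_2, casting_3, casting_4, casting_5, casting_6 may be knocked a few centimetres aside while the robot is not near it.
Once in a run the grip may slacken for a moment while it holds something.
It also fails if it takes over 210 s, if anything falls off the work surface, if the arm or the gripper's body presses on something with over 40 N, if the wrist force passes 120 N, or if a joint passes its speed limit or range.

ROBOT

A 7-joint arm with a two-finger parallel gripper is mounted at the origin on a cart in front of the work surface, level with it; the furniture and walls round the work are solid. World frame = base frame: x ahead of the robot, y to its left, z up, the work surface at z = 0. Lengths are in mm, angles in rad, forces in N, time in s.
With the tool pointing down it reaches from about 350 to 900 mm from the base axis. Payload 19.9 kg.
Tool frame: the origin (TCP) lies midway between the tips of the shut fingers; the grasp point (between the pads) lies manip.pinch_z behind it (manip.pinch_z is the distance from the TCP to the grasp point, in mm); z points along the fingers, y is the direction in which the jaws open and shut (so a half turn about z gives the same grasp; the last joint's range is limited). The gripper opens to 94 mm and grips with 3 to 60 N. Pads are 16 mm wide; open, the fingers measure 119 mm over their backs; the gripper's body (75 mm by 177 mm) begins 78 mm behind the grasp point.
Start: joints at [1.155, 0.417, -0.01, 1.614, 0.005, 1.111, -0.053], TCP at [228.213, -581.821, 184.925] pointing down, gripper open.
Joint ranges: [-2.81, 2.81], [-0.39, 2.02], [-1.27, 1.25], [0.06, 2.57], [-1.19, 4.33], [0.19, 2], [-2.82, 2.82]. Speed limits (rad/s): [1.89, 1.89, 2.39, 2.39, 3.01, 3.01, 3.01].

INTERFACE

Orientations are given as a 3x3 rotation matrix whose columns are the frame's x, y, z axes.
In Python, from station import manip, imaging gives the robot as it stands. Calls block until the motion is done:
- manip.move_ptp(position, orientation): joint-space move of the TCP to a pose.
- manip.move_linear(position, feed=150, attitude=None, stop_force=None): straight line of the TCP; attitude=None keeps the orientation; feed is the mean speed in mm/s. With stop_force (N) it stops when the force on the tool has changed by that much, and returns True; else False.
- manip.goto_joints(angles): joint-space move.
- manip.gripper_open() and manip.grasp(): open the fingers fully, or close them until they stop; the grip force is fixed at half the most.
- manip.wait(seconds).
- manip.ik(position, orientation): joint angles nearest the present ones, or None.
- manip.observe(): the state.
- imaging.snapshot(name): name is "scene" or "side" or "wrist"; returns a dict with "pixels" (384x512x3 uint8, red, green, blue), "K" (3x3 intrinsics, pixels), "D" ([k1, k2, p1, p2, k3] as OpenCV has them; the pictures are not rectified), "R" (3x3) and "t" (3): a world point X has camera coordinates R X + t. Camera axes: x right, y down, z forward; pixel columns grow to the right and rows downward; lengths in mm; the calibration is good to about 2 mm. A picture is of the moment at which its call begins. There is no depth.
A pose or a line that the arm cannot do raises manip.MotionError and nothing moves.
- manip.close_job(): hands the job in, once; it reports no verdict.
The state is a dict: "time_s": time; "joints": joint angles; "dq": joint speeds; "effort": joint torques, N m; "ee_pos": TCP position; "tool_rot": TCP orientation; "force": force on the tool from outside, world axes, zero at the start; "moment": the same for the moment, N m; "opening": opening from 0.0 (shut) to 1.0 (fully open).
Only numpy, scipy, OpenCV 4.12 (cv2) and the standard library are available. Lean on these libraries where they do the work, as an engineer would, in place of code of your own. Each camera call takes 0.05 s, during which the arm holds its last target.

## Working session

There is one attempt and no reset: what is moved stays moved. The work goes in short steps, each a Python script; the robot and the scene stay as the last script left them, time stands still between calls to the robot, and variables do not carry over. Pictures are saved under pics/ and viewed, and the job is handed in when it is done.

```bash
ls; mkdir -p pics; python3 - <<'E'
from station import manip, imaging
import cv2
print(manip.observe(), manip.pinch_z)
for n in ["scene","side","wrist"]:
    s=imaging.snapshot(n); cv2.imwrite(f"pics/{n}0.png",s["pixels"][:,:,::-1]); print(n,s["K"],s["D"],s["R"],s["t"])
E
```

```text
pics
{'time_s': 0.0, 'joints': array([ 1.15552899,  0.41797472, -0.01029423,  1.61417435,  0.0046911 ,
        1.11069347, -0.05302791]), 'dq': array([ 0.00087501, -0.00050643,  0.00080786, -0.00116557,  0.0001989 ,
        0.00093712,  0.00090119]), 'effort': array([-2.51239231e-03, -8.51255107e+01,  6.37744088e-01, -4.25988865e+01,
       -4.89414786e-02,  1.86611846e-02,  8.06349385e-05]), 'ee_pos': array([ 228.03970917, -581.47973185,  184.32480092]), 'tool_rot': array([[ 9.30969934e-01,  3.65095471e-01, -5.27659053e-04],
       [ 3.65095842e-01, -9.30969281e-01,  1.10674052e-03],
       [-8.71684159e-05, -1.22298828e-03, -9.99999248e-01]]), 'force': array([ 0.25643938, -0.02107887, -0.26277264]), 'moment': array([-0.03040612, -0.01378051, -0.02409321]), 'opening': 0.9992517895405046} 18.8
scene [[456.42215139   0.         253.11570739]
 [  0.         456.42215139 191.3101731 ]
 [  0.           0.           1.        ]] [-0.10977197  0.          0.          0.          0.        ] [[-0.77618878 -0.63032107 -0.01504433]
 [-0.41892594  0.53341168 -0.73482858]
 [ 0.47120275 -0.56406324 -0.67808601]] [520.62462824 125.62639587 920.9173264 ]
side [[477.64543112   0.         254.75956556]
 [  0.         477.64543112 189.6304092 ]
 [  0.           0.           1.        ]] [-0.02046195  0.          0.          0.          0.        ] [[ 0.99884992  0.04788595 -0.00240135]
 [ 0.0288249  -0.63977099 -0.76802488]
 [-0.03831391  0.76707237 -0.64041551]] [-511.37023867  171.14093237 1127.35369658]
wrist [[301.16033509   0.         261.67442045]
 [  0.         301.16033509 194.61585479]
 [  0.           0.           1.        ]] [-0.07289626  0.          0.          0.          0.        ] [[ 3.65878575e-01 -9.30662372e-01 -6.45806320e-04]
 [-9.04731065e-01 -3.55846492e-01  2.34168687e-01]
 [-2.18161793e-01 -8.50930242e-02 -9.72195767e-01]] [-624.73340026  -25.4070909   389.09342741]
```

View pics/scene0.png

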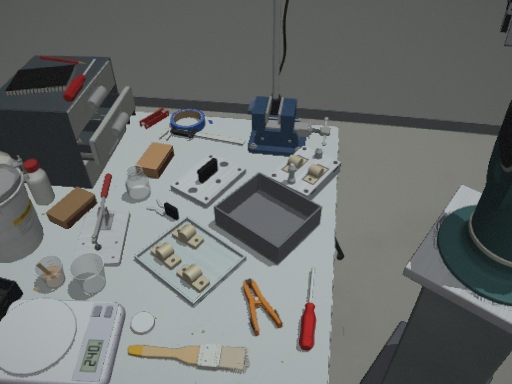

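View pics/side0.png

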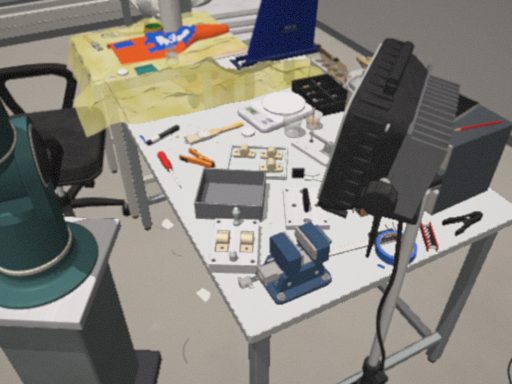

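View pics/wrist0.png

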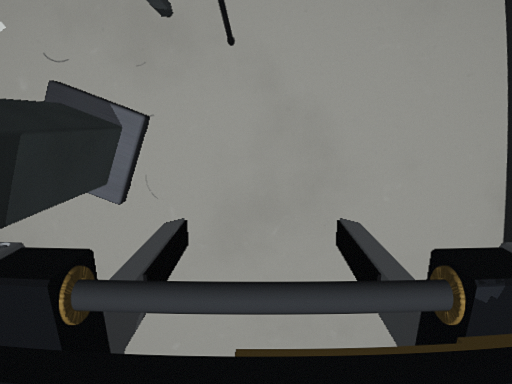

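The scene view shows the tray with 3 castings around (190,258), the tote at (268,215), the mould base with 2 castings at (306,168), the top plate at (208,176) and the clip at (170,211). I'll write helpers and zoom in.

```bash
cat > h.py <<'E'
from station import manip, imaging
import numpy as np, cv2
def snap(n,fn=None,crop=None,f=1):
    s=imaging.snapshot(n)
    s={k:(np.array(v) if k!="pixels" else v) for k,v in s.items()}
    if fn:
        im=s["pixels"][:,:,::-1]
        if crop: im=im[crop[1]:crop[3],crop[0]:crop[2]]
        cv2.imwrite("pics/"+fn,cv2.resize(im,None,fx=f,fy=f,interpolation=cv2.INTER_CUBIC))
    return s
def ray(s,uv):
    u=cv2.undistortPoints(np.array([[uv]],float),s["K"],s["D"])[0,0]
    return -s["R"].T@s["t"], s["R"].T@np.array([u[0],u[1],1.])
def toz(s,uv,z):
    o,d=ray(s,uv); return o+d*(z-o[2])/d[2]
def proj(s,X):
    return cv2.projectPoints(np.array(X,float).reshape(-1,1,3),cv2.Rodrigues(s["R"])[0],s["t"],s["K"],s["D"])[0].reshape(-1,2)
def down(a):
    "tool z down, tool y (jaw axis) at angle a in world xy"
    y=np.array([np.cos(a),np.sin(a),0]); z=np.array([0,0,-1.]); return np.column_stack([np.cross(y,z),y,z])
E
python3 - <<'E'
from h import *
s=snap("scene","sc1.png",(120,110,350,300),3.4)
s=snap("side","si1.png",(180,130,350,280),4.5)
E
```

```text
(no output)
```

View pics/sc1.png

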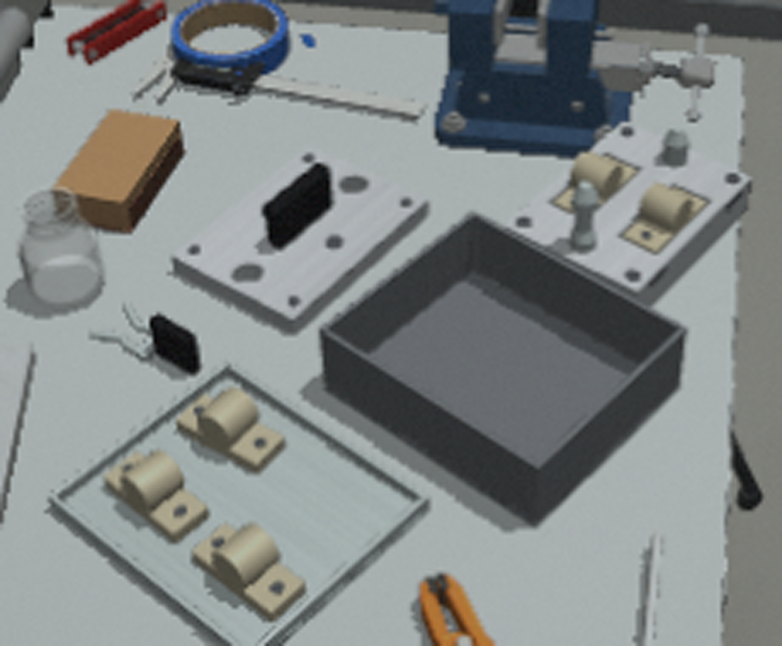

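View pics/si1.png

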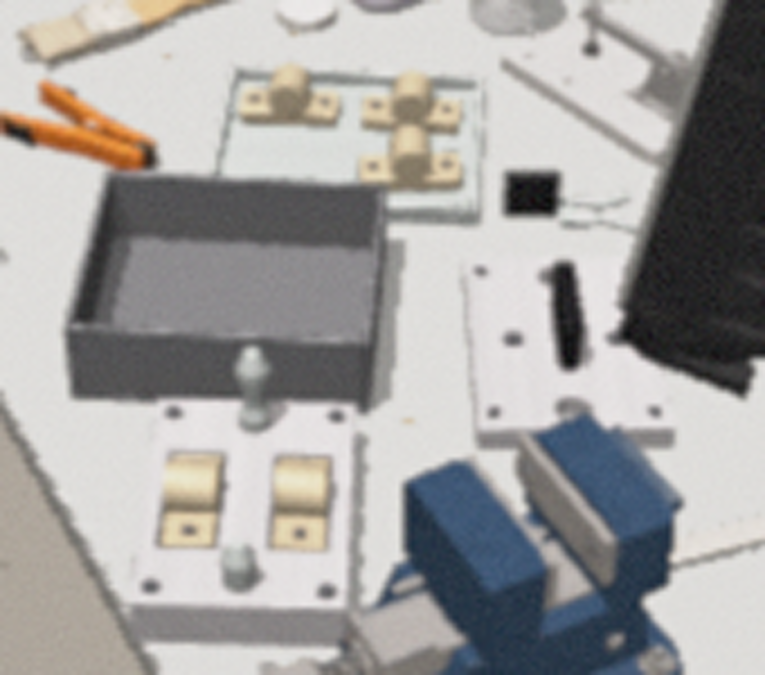

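```bash
python3 - <<'E'
from h import *
a=snap("scene"); b=snap("side")
A=lambda x,y:(120+x/3.4-.35,110+y/3.4-.35)
B=lambda x,y:(180+x/4.5-.4,130+y/4.5-.4)
def p(n,s,uv,z): print(n,np.round(toz(s,uv,z)[:2],1))
# tray castings holes, plane z=16
for n,h1,h2 in [("c_a",(198,410),(262,442)),("c_b",(127,465),(181,511)),("c_c",(217,533),(278,589))]:
    p(n+" scn h1",a,A(*h1),16);p(n+" h2",a,A(*h2),16)
for n,h1,h2 in [("c1",(256,102),(320,103)),("c2",(377,107),(446,108)),("c3",(375,166),(446,166))]:
    p(n+" side h1",b,B(*h1),16);p(n+" h2",b,B(*h2),16)
# mould base corner holes z=30
for q in [(627,131),(733,178),(633,275),(524,221)]: p("base scn",a,A(*q),30)
for q in [(151,586),(326,591),(337,416),(174,412)]: p("base side",b,B(*q),30)
p("tall tip",a,A(587,184),82);p("tall tip side",b,B(253,348),82)
p("short tip",a,A(678,132),58);p("short tip side",b,B(240,545),58)
for q in [(354,184),(247,272)]: p("plate hole scn",a,A(*q),16)
for q in [(552,274),(573,406)]: p("plate hole side",b,B(*q),16)
for q in [(309,158),(406,202),(294,300),(195,250)]: p("plate corner scn",a,A(*q),16)
for q in [(481,270),(494,411),(656,411)]: p("plate corner side",b,B(*q),16)
for q in [(476,214),(685,330),(541,464),(323,328)]: p("tote rim scn",a,A(*q),55)
for q in [(108,175),(384,188),(371,334),(68,330)]: p("tote rim side",b,B(*q),55)
for q in [(152,318),(197,344)]: p("clip tab top scn",a,A(*q),34)
for q in [(504,173),(557,173)]: p("clip tab top side",b,B(*q),34)
for q in [(94,334),(126,306)]: p("clip leg end scn",a,A(*q),3)
for q in [(628,197),(634,230)]: p("clip leg end side",b,B(*q),3)
E
```

```text
c_a scn h1 [563.7 383.3]
c_a h2 [514.  377.3]
c_b scn h1 [565.1 441.6]
c_b h2 [513.8 445.6]
c_c scn h1 [485.8 443.7]
c_c h2 [431.  450.2]
c1 side h1 [435.5 444.2]
c1 h2 [478.4 444.9]
c2 side h1 [516.8 442. ]
c2 h2 [562.8 442.9]
c3 side h1 [517.7 376.6]
c3 h2 [563.4 378.6]
base scn [505.5   0.7]
base scn [415.4  -0.5]
base scn [414.  127.7]
base scn [503.7 128.5]
base side [416.8  -0.6]
base side [5.058e+02 1.000e-01]
base side [505.2 128.3]
base side [414.9 127.4]
tall tip [457.8 122.3]
tall tip side [460.4 124.5]
short tip [457.1  10.8]
short tip side [462.7   3.7]
plate hole scn [634.8 158.3]
plate hole scn [629.3 273.6]
plate hole side [628.6 273. ]
plate hole side [637.2 157.1]
plate corner scn [681.3 156.1]
plate corner scn [592.  150.5]
plate corner scn [585.  273.9]
plate corner scn [673.7 279.8]
plate corner side [585.7 274.8]
plate corner side [592.6 151. ]
plate corner side [683.7 155.1]
tote rim scn [515.9 165.9]
tote rim scn [346.7 172.7]
tote rim scn [351.9 313.4]
tote rim scn [522.7 308.9]
tote rim side [356.2 308.5]
tote rim side [525.4 303.1]
tote rim side [522.3 169.2]
tote rim side [352.5 164.9]
clip tab top scn [631.4 355.9]
clip tab top scn [591.3 354.3]
clip tab top side [599.6 349.1]
clip tab top side [632.9 350.6]
clip leg end scn [678.1 371.6]
clip leg end scn [681.4 339.9]
clip leg end side [680.9 368.1]
clip leg end side [682.8 334.2]
```

```bash
cat >> h.py <<'E'
def best(p,a):
    q0=np.array(manip.observe()["joints"]); c=[]
    for k in (a,a+np.pi):
        q=manip.ik(p,down(k))
        if q is not None and abs(q[6])<2.7: c.append((np.abs(np.array(q)-q0).max(),k))
    return min(c)[1]
def st(m=""):
    o=manip.observe(); print(m,"t%.1f"%o["time_s"],np.round(o["ee_pos"],1),"op %.3f"%o["opening"],"F",np.round(o["force"],1)); return o
def go(x,y,z,feed=250,**k): return manip.move_linear([x,y,z],feed=feed,**k)
E
python3 - <<'E'
from h import *
for n,p,a in [("mould1",(431,64,31),np.pi/2),("mould2",(489,64,31),np.pi/2),("trayb",(539,443,18),0),("trayc",(457,446,18),0),("tote",(373,238,20),np.pi/2),("tote5",(501,238,20),np.pi/2),("plate",(632,215,20),.055),("platetop",(460,64,160),0),("clip",(614,352,12),np.pi/2),("clipin",(424,122,60),np.pi/2)]:
    for k in (a,a-np.pi):
        q=manip.ik(p,down(k)); print(n,round(k,2),None if q is None else np.round(q,2))
a=snap("scene"); b=snap("side")
A=lambda x,y:(120+x/3.4-.35,110+y/3.4-.35)
B=lambda x,y:(180+x/4.5-.4,130+y/4.5-.4)
print("tray",[np.round(toz(a,A(*q),14)[:2]) for q in [(228,368),(428,503),(52,500)]], [np.round(toz(b,B(*q),14)[:2]) for q in [(237,70),(483,85),(478,214)]])
print("vise base",np.round(toz(a,A(440,145),0)),"top",[np.round(toz(b,B(*q),100)) for q in [(405,480),(490,580),(345,640)]])
print("jar",np.round(toz(a,A(60,310),0)),"toggle",np.round(toz(b,B(505,60),0)))
E
```

```text
mould1 1.57 [ 0.69  0.57 -1.09  2.17  0.71  0.83  0.71]
mould1 -1.57 [ 0.31  0.38 -0.61  2.18  0.35  0.68 -2.11]
mould2 1.57 [ 0.52  0.56 -0.88  2.04  0.6   0.82  0.86]
mould2 -1.57 [ 0.26  0.46 -0.54  2.04  0.35  0.73 -2.07]
trayb 0 [-0.22  0.87 -0.81  1.51  0.69  1.06 -1.2 ]
trayb -3.14 [-0.09  1.02 -1.09  1.5   0.94  1.21  1.81]
trayc 0 [-0.4   0.71 -0.59  1.68  0.48  0.9  -1.18]
trayc -3.14 [-0.11  0.94 -1.09  1.67  0.91  1.13  1.67]
tote 1.57 [ 0.13  0.52 -0.92  2.16  0.62  0.75  0.38]
tote -1.57 [ 0.15  0.53 -0.94  2.16  0.64  0.76 -2.78]
tote5 1.57 [ 0.28  0.79 -1.05  1.89  0.83  0.98  0.41]
tote5 -1.57 [-0.01  0.59 -0.62  1.9   0.47  0.8  -2.46]
plate 0.06 [ 0.11  0.8  -0.73  1.6   0.61  0.99 -0.75]
plate -3.09 [ 0.3   0.98 -1.09  1.59  0.92  1.17  2.2 ]
platetop 0 [ 0.53  0.24 -0.82  2.    0.21  0.98 -0.4 ]
platetop -3.14 [ 0.73  0.31 -1.08  2.    0.33  1.01  2.64]
clip 1.57 [ 0.05  1.02 -1.06  1.47  0.93  1.2   0.42]
clip -1.57 [-0.2   0.82 -0.57  1.48  0.49  0.99 -2.47]
clipin 1.57 [ 0.62  0.56 -1.18  2.14  0.68  0.9   0.61]
clipin -1.57 [ 0.26  0.35 -0.7   2.14  0.33  0.75 -2.22]
tray [array([576., 345.]), array([406., 350.]), array([581., 487.])] [array([419., 484.]), array([588., 474.]), array([584., 332.])]
vise base [628.  69.   0.] top [array([544.,  12., 100.]), array([585., -52., 100.]), array([520., -91., 100.])]
jar [717. 369.   0.] toggle [604. 525.   0.]
```

```bash
cat >> h.py <<'E'
SLOT=[373,405,437,469,501]
def place(i,zt):
    "held casting, tip zt above its underside"
    go(SLOT[i],238,75,feed=200)
    hit=go(SLOT[i],238,4+zt+.5,feed=60,stop_force=6); st("placed hit=%s"%hit)
    manip.gripper_open(); go(SLOT[i],238,130)
E
python3 - <<'E'
from h import *
P=np.pi/2
manip.move_ptp([431,64,150],down(P)); st()
snap("wrist","w1.png",None,1.5)
go(431,64,60); hit=go(431,64,31.5,feed=50,stop_force=6); st("down %s"%hit)
manip.grasp(); st("grasp"); go(431,64,60,feed=60); st()
snap("scene","s2.png",(200,100,350,250),4)
E
```

```text
t2.9 [431.2  63.4 150. ] op 1.004 F [ 0.6 -0.9  0.3]
down False t4.1 [431.   64.2  31.5] op 1.001 F [-0.3 -0.   0. ]
grasp t5.6 [431.3  64.   31.7] op 0.005 F [-0.8 -0.4  6.5]
 t6.2 [431.   63.8  60.1] op 0.003 F [ 0.8  0.4 -0.2]
```

View pics/w1.png

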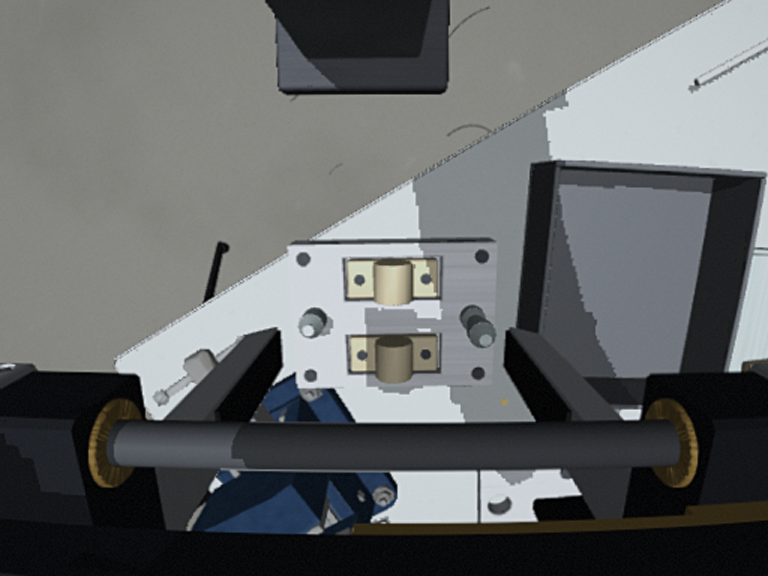

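View pics/s2.png

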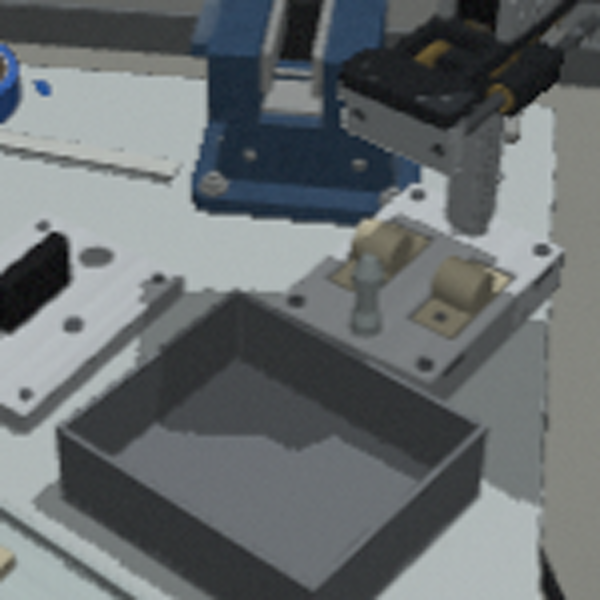

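```bash
python3 - <<'E'
from h import *
a=snap("scene"); b=snap("side","si2.png",(180,130,350,280),4.5); w=snap("wrist","w2.png",None,1.5)
for n,s in (("sc",a),("si",b),("w",w)): print(n,proj(s,[(431,64,60),(431,64,30),(460,122,82),(460,6,58)]))
print(manip.observe()["tool_rot"])
E
```

```text
sc [[316.08558639 163.10318273]
 [315.09749562 173.03618703]
 [291.55864618 163.29883076]
 [319.13933565 147.06581812]]
si [[221.57131397 230.73506822]
 [222.16271568 239.68453837]
 [235.5627252  207.63038008]
 [231.82065582 249.92009905]]
w [[262.19377631 222.99829521]
 [262.13961239 210.67800137]
 [350.64608668 275.71239554]
 [182.85553299 259.47968694]]
[[-9.99999909e-01 -3.83300589e-05 -4.25919438e-04]
 [-3.83948372e-05  9.99999988e-01  1.52083538e-04]
 [ 4.25913604e-04  1.52099877e-04 -9.99999898e-01]]
```

View pics/si2.png

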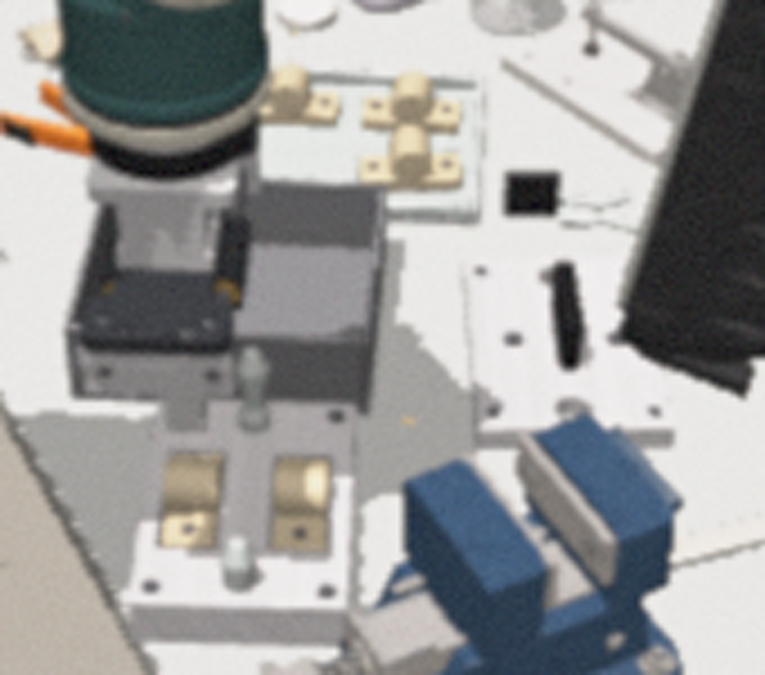

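View pics/w2.png

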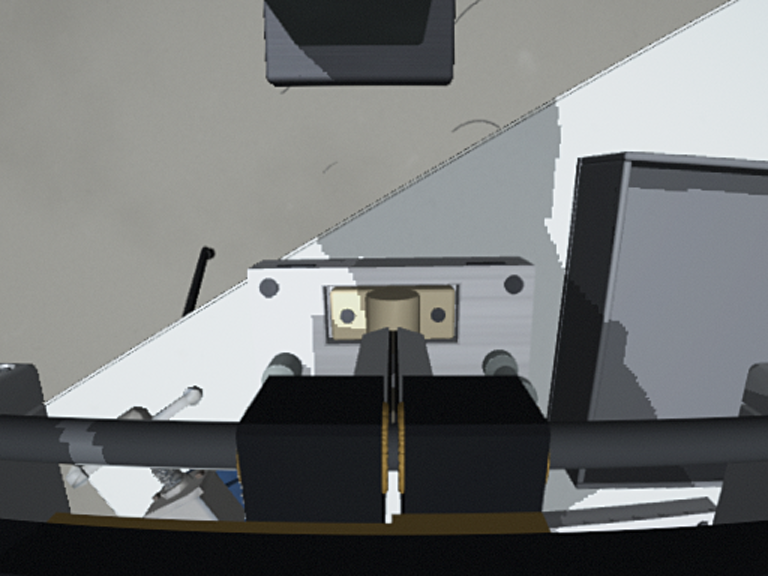

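The fingers closed at the requested pose with the casting left behind. In both fixed views the tips sit about 5 px (≈15 mm) above the projected TCP. I'll check the true tip height with a gentle touch on the bare table.

```bash
python3 - <<'E'
from h import *
go(431,64,110); go(556,145,110); go(556,145,40)
snap("scene","s3.png",(220,110,330,210),6)
h=go(556,145,-3,feed=25,stop_force=4); st("touch %s"%h)
s=snap("scene","s4.png",(220,110,330,210),6); print((proj(s,manip.observe()["ee_pos"])-[220,110])*6)
go(556,145,40)
E
```

```text
touch False t9.8 [556.1 145.   -2.9] op 0.005 F [ 0.3 -0.6  0.3]
[[192.90904763 418.7705488 ]]
```

View pics/s4.png

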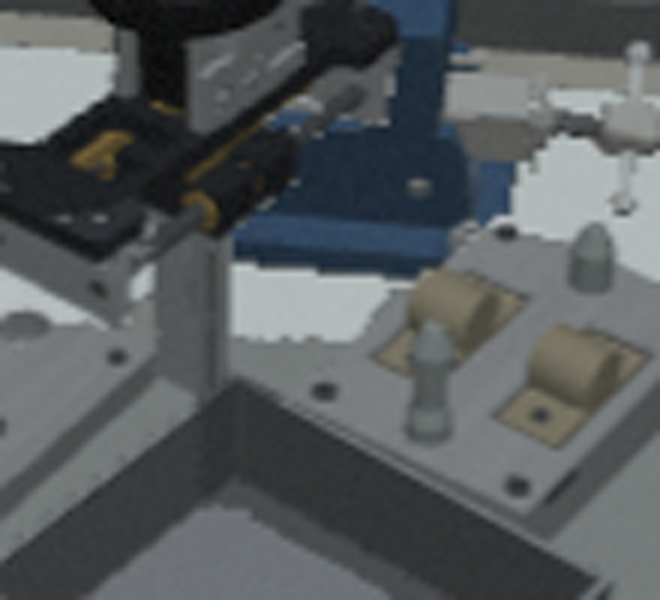

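```bash
python3 - <<'E'
from h import *
go(556,145,0)
h=go(556,145,-26,feed=20,stop_force=4); st("touch %s"%h)
go(556,145,60)
E
```

```text
touch True t11.5 [556.  145.  -20.2] op 0.006 F [-2.7 -1.8 10.3]
```

The table touch came at TCP z = −20 mm, so the real fingertips sit about 19.5 mm above the reported TCP. I'll command heights in terms of the tips from now on and retry.

```bash
cat >> h.py <<'E'
T=19.5
def go(x,y,z,feed=250,**k): return manip.move_linear([x,y,z-T],feed=feed,**k)   # z = real fingertip height
def ptp(x,y,z,a): manip.move_ptp([x,y,z-T],down(a))
def st(m=""):
    o=manip.observe(); p=np.array(o["ee_pos"])+[0,0,T]; print(m,"t%.1f"%o["time_s"],"tip",np.round(p,1),"op %.3f"%o["opening"],"F",np.round(o["force"],1)); return o
E
python3 - <<'E'
from h import *
manip.gripper_open(); go(431,64,120); go(431,64,60)
hit=go(431,64,31.8,feed=50,stop_force=6); st("down %s"%hit)
manip.grasp(); st("grasp"); go(431,64,62,feed=60); st()
snap("scene","s5.png",(200,100,350,250),4)
E
```

```text
down False t15.3 tip [431.   64.1  31.9] op 1.002 F [-1.4 -1.   1.1]
grasp t16.3 tip [431.   64.   31.8] op 0.288 F [ 0.8  0.1 -0.3]
 t16.9 tip [431.1  63.8  62. ] op 0.290 F [ 0.3  0.6 -1.2]
```

View pics/s5.png

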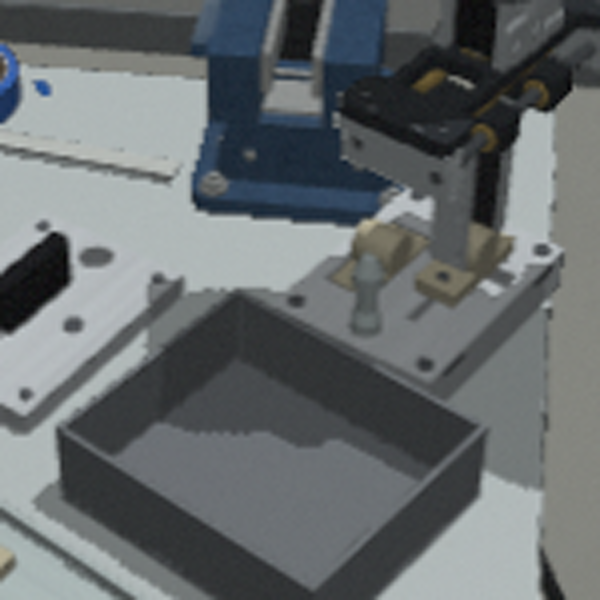

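The casting is held (opening 0.29), hanging level above the left cavity. Next I place it and fetch the second mould casting.

```bash
cat >> h.py <<'E'
def place(i,zt=13.8):
    o=st("carry")
    assert o["opening"]>.2
    go(SLOT[i],238,75,feed=200)
    o=st("low"); hit=go(SLOT[i],238,4+zt-1,feed=50,stop_force=6); st("placed hit=%s"%hit)
    manip.gripper_open(); go(SLOT[i],238,110)
E
python3 - <<'E'
from h import *
go(431,64,102); go(373,238,102); place(0)
go(489,64,110); go(489,64,60)
hit=go(489,64,31.8,feed=50,stop_force=6); st("down %s"%hit)
manip.grasp(); st("grasp"); go(489,64,102,feed=150);go(405,238,102); place(1)
s=snap("scene","s6.png",(120,110,350,300),3.4)
E
```

```text
carry t18.2 tip [372.9 237.  101.4] op 0.291 F [ 0.1 -0.7 -0.5]
low t18.5 tip [372.6 236.9  74.6] op 0.289 F [-0.2  0.3 -0.6]
placed hit=True t19.6 tip [372.8 238.   17.7] op 0.294 F [1.9 0.6 3.5]
down False t23.2 tip [489.   64.2  31.8] op 1.003 F [ 0.3 -0.1 -0. ]
grasp t24.3 tip [489.   64.   31.8] op 0.292 F [-1.1  0.6 -1. ]
carry t25.8 tip [405.3 237.  101.5] op 0.287 F [ 0.8 -0.7 -1. ]
low t26.1 tip [404.7 236.9  74.6] op 0.294 F [-0.2  0.   0.8]
placed hit=True t27.2 tip [404.8 238.   17.5] op 0.290 F [ 0.9 -0.7  4. ]
```

View pics/s6.png

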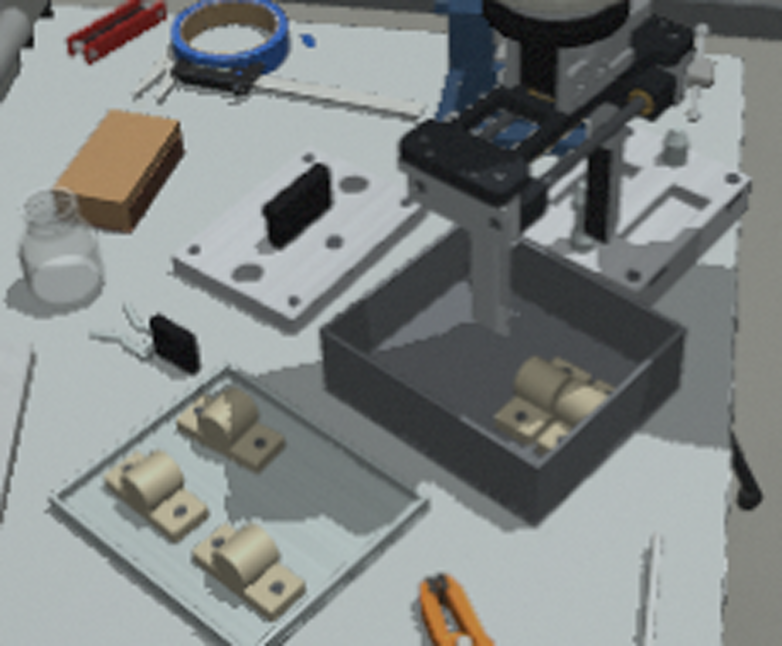

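Both mould castings now lie in the tote (crop (540,395) and (585,405)), the cavities are empty and the tray castings haven't moved. Next are the tray castings.

```bash
cat >> h.py <<'E'
def tray(x,y,i,a=0.):
    ptp(x,y,110,a); go(x,y,45)
    hit=go(x,y,17.8,feed=50,stop_force=6); st("down %s"%hit)
    manip.grasp(); o=st("grasp")
    if not .2<o["opening"]<.4: return
    go(x,y,105,feed=180); ptp(SLOT[i],238,105,np.pi/2); place(i)
E
python3 - <<'E'
from h import *
tray(457.3,445,2)
s=snap("scene","s7.png",(120,110,350,300),3.4)
E
```

```text
down False t31.5 tip [457.3 445.1  17.8] op 0.999 F [-0.9 -0.4 -0.2]
grasp t32.5 tip [457.3 445.   17.8] op 0.287 F [-0.1 -0.1 -0.6]
carry t34.7 tip [436.9 238.4 104.8] op 0.288 F [-0.3  0.1 -0.2]
low t35.0 tip [436.2 238.3  74.7] op 0.293 F [ 0.1 -0.4  0.1]
placed hit=True t36.1 tip [436.8 237.9  17.5] op 0.293 F [ 0.8 -0.2  4.2]
```

View pics/s7.png

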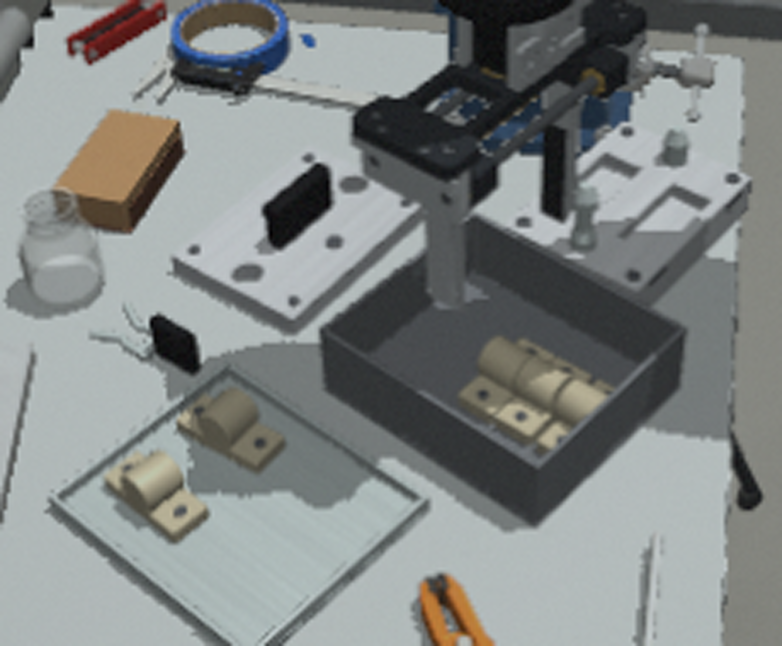

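Three castings stand in a row in the tote. The other two are unmoved in the tray at crop (230,425) and (157,495).

```bash
python3 - <<'E'
from h import *
tray(539.5,443,3)
s=snap("scene","s8.png",(120,110,350,300),3.4)
E
```

```text
down False t40.3 tip [539.5 443.1  17.9] op 1.004 F [ 0.3 -0.5  0.3]
grasp t41.4 tip [539.5 443.   17.8] op 0.288 F [ 0.8  0.4 -0.3]
carry t43.5 tip [469.  238.3 104.8] op 0.291 F [ 0.7  0.5 -0.9]
low t43.8 tip [468.3 238.3  74.6] op 0.289 F [ 0.4  0.4 -0.1]
placed hit=True t44.9 tip [468.8 238.   17.5] op 0.287 F [ 0.  -0.8  4.7]
```

View pics/s8.png

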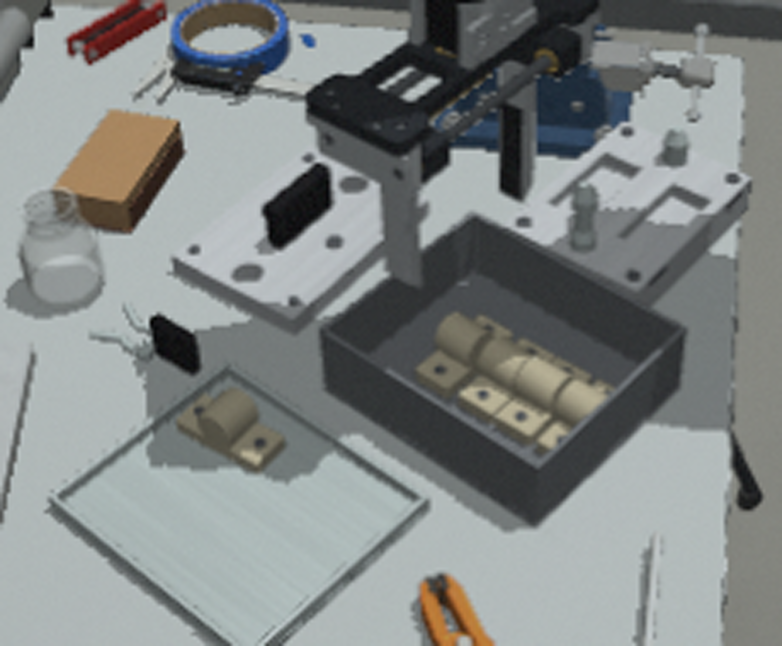

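```bash
python3 - <<'E'
from h import *
tray(539.5,378.5,4)
ptp(437,330,200,0)
s=snap("scene","s9.png",(120,110,350,300),3.4)
s=snap("side","si9.png",(180,130,350,280),4.5)
E
```

```text
down False t49.1 tip [539.5 378.6  17.8] op 0.996 F [-0.7  0.3 -0. ]
grasp t50.1 tip [539.5 378.5  17.8] op 0.292 F [ 0.2 -0.4 -0.1]
carry t52.2 tip [500.9 238.3 104.7] op 0.291 F [0.  0.6 0.1]
low t52.5 tip [500.3 238.2  74.6] op 0.293 F [ 0.2  0.6 -0.4]
placed hit=True t53.6 tip [500.8 238.   17.4] op 0.293 F [0.9 0.2 3.8]
```

View pics/s9.png

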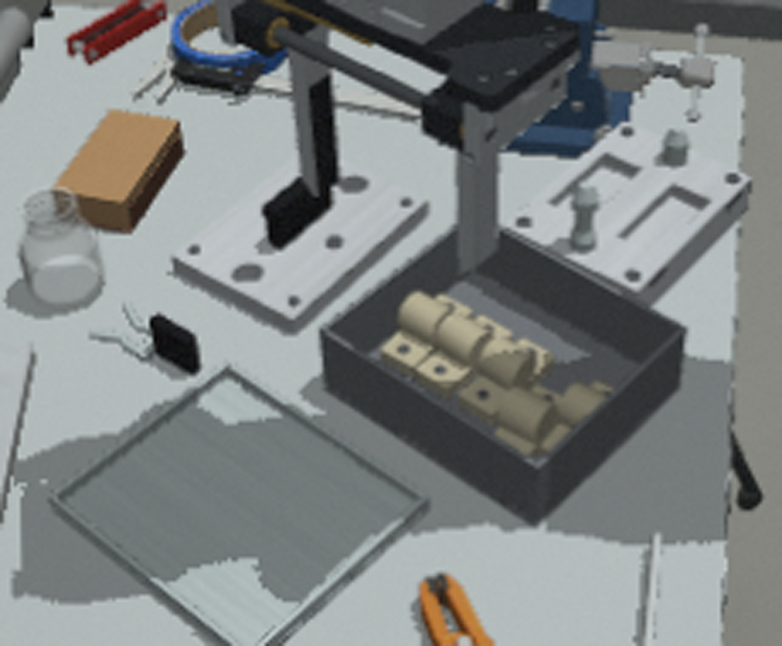

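View pics/si9.png

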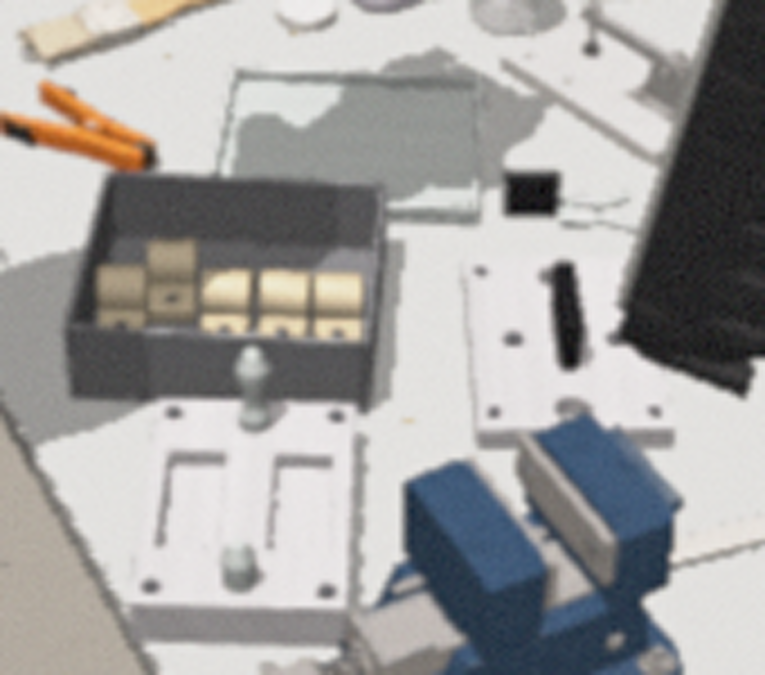

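All five castings are in the tote. One was nudged within it (crop (525,410)) but is still inside, and the tray and cavities are empty. Now I'll refine the plate pose with the wrist camera.

```bash
python3 - <<'E'
from h import *
go(600,215,180); ptp(600,215,180,.058)
s=snap("wrist","w10.png",None,1.5); np.savez("w10.npz",**s)
ptp(460,64,200,0.011); s=snap("wrist","w11.png",None,1.5); np.savez("w11.npz",**s)
st()
E
```

```text
t58.9 tip [460.9  65.  200.2] op 1.003 F [-0.8 -0.7  0.2]
```

View pics/w10.png

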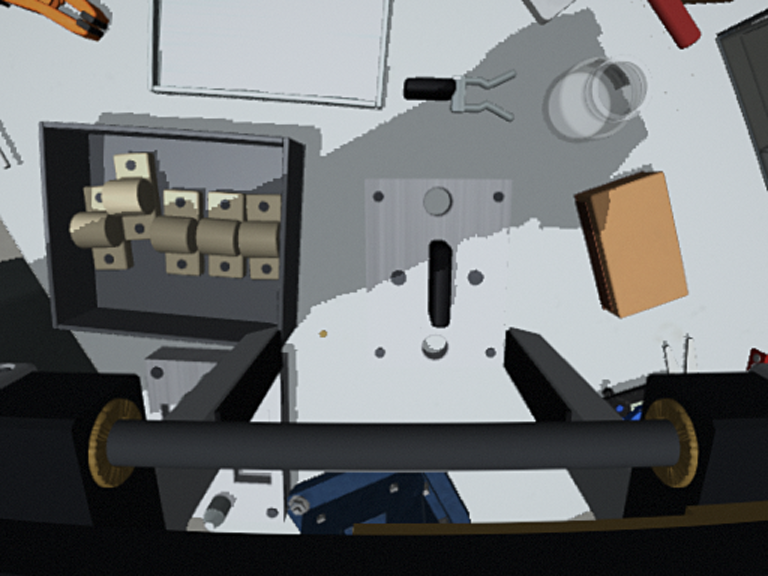

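View pics/w11.png

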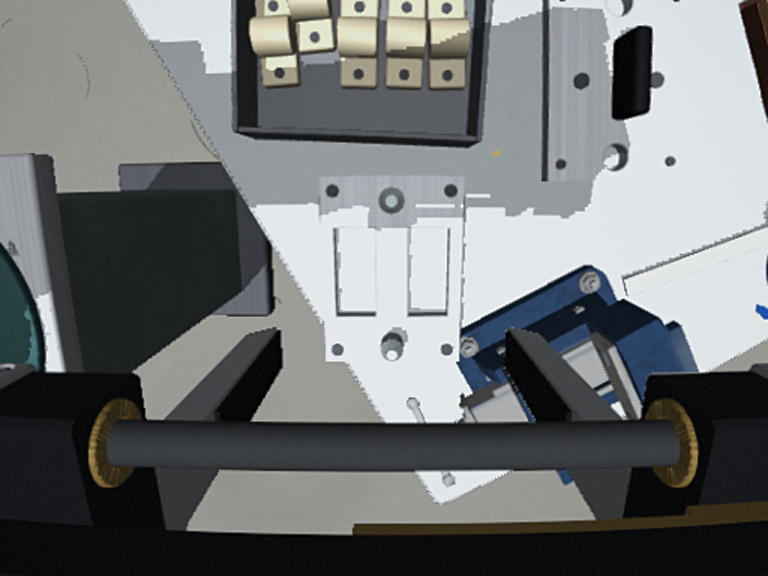

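```bash
python3 - <<'E'
from h import *
def ctr(fn,pts,z,r=7):
    s=dict(np.load(fn)); g=cv2.cvtColor(s["pixels"],cv2.COLOR_RGB2GRAY).astype(float); out=[]
    for p in pts:
        u,v=int(round(p[0]/1.5)),int(round(p[1]/1.5)); c=g[v-r:v+r+1,u-r:u+r+1]
        w=np.clip(0.5*(np.median(c)+c.min())-c,0,None); yy,xx=np.mgrid[-r:r+1,-r:r+1]
        out.append(toz(s,(u+(w*xx).sum()/w.sum(),v+(w*yy).sum()/w.sum()),z)[:2])
    out=np.array(out); print(np.round(out,1),"mean",np.round(out.mean(0),1))
    d=out[[0,1]].mean(0)-out[[2,3]].mean(0); e=out[[1,3]].mean(0)-out[[0,2]].mean(0)
    print("yaw",-d[0]/d[1],e[1]/e[0])
ctr("w10.npz",[(378,197),(498,197),(380,352),(490,352)],16)
ctr("w11.npz",[(332,190),(450,190),(337,350),(446,350)],30)
E
```

```text
[[584.4 273.4]
 [674.3 278.9]
 [592.1 149.8]
 [681.7 155.1]] mean [633.1 214.3]
yaw 0.061047259047784706 0.059776229201876335
[[ 4.137e+02  1.264e+02]
 [ 5.037e+02  1.276e+02]
 [ 4.156e+02 -1.400e+00]
 [ 5.055e+02 -4.000e-01]] mean [459.6  63. ]
yaw 0.014982126795578806 0.012711356058420577
```

```bash
python3 - <<'E'
from h import *
go(460,64,200);go(632.9,214.9,200); ptp(632.9,214.9,120,.060); go(632.9,214.9,70); 
h=go(632.9,214.9,20,feed=60,stop_force=6); st("down %s"%h)
manip.grasp(); st("grasp"); go(632.9,214.9,24,feed=20); st("lift4"); go(632.9,214.9,115,feed=80); st("up")
snap("scene","s12.png",(120,80,350,270),3.4)
snap("side","si12.png",(180,130,350,280),4.5)
E
```

```text
down False t62.0 tip [633.1 215.1  20.4] op 1.000 F [-0.3  1.2 -0.2]
grasp t63.2 tip [633.  214.9  20. ] op 0.149 F [-0.2  0.  -0.2]
lift4 t63.5 tip [632.8 214.8  23.9] op 0.145 F [ 0.8 -0.6 -5.3]
up t64.8 tip [632.6 214.7 114.4] op 0.147 F [-0.1  0.1 -4.9]
```

View pics/s12.png

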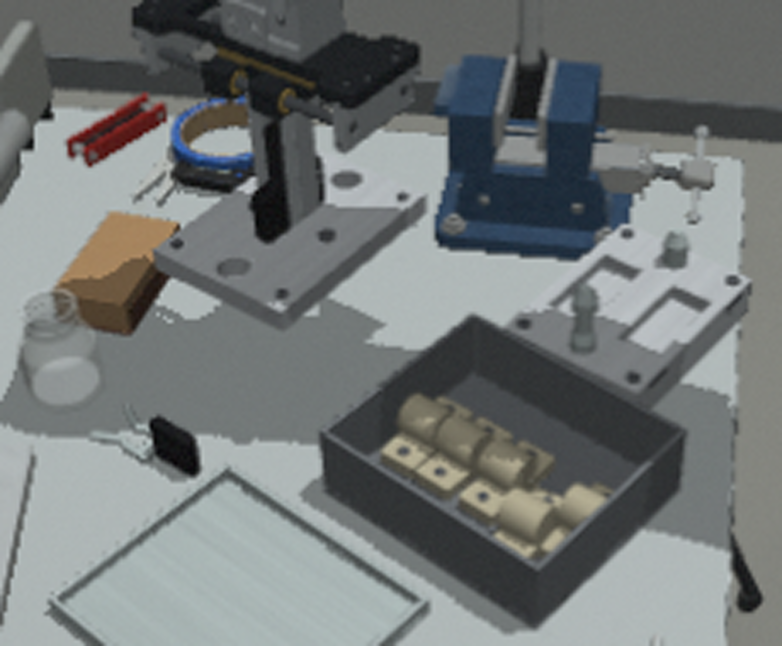

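View pics/si12.png

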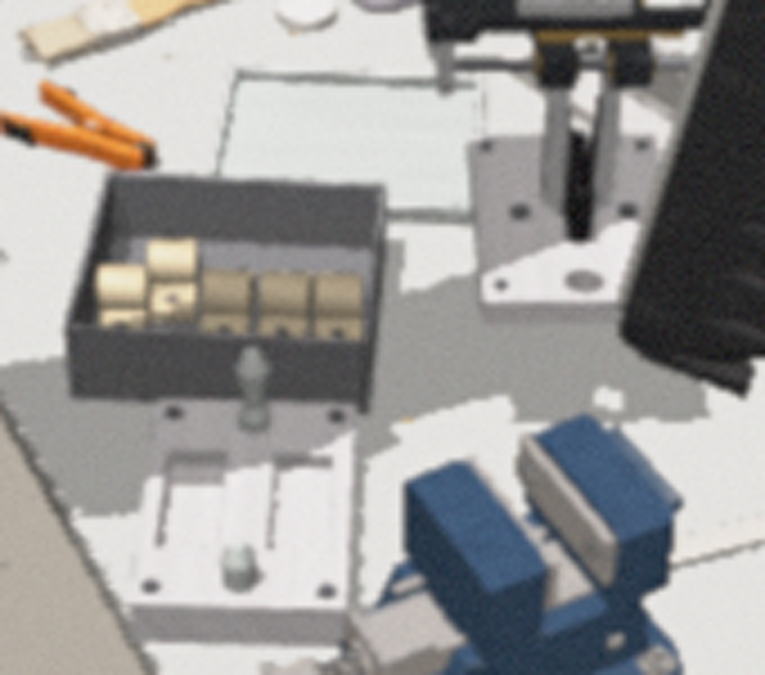

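The plate hangs level from its handle. I'll carry it over the tote, then above the pins, and check the alignment there.

```bash
python3 - <<'E'
from h import *
go(632.9,214.9,122,feed=100)
go(459.8,214.9,122,feed=120,attitude=down(.013)); st()
go(459.8,63.6,122,feed=120); go(459.8,63.6,110,feed=40); st("hover")
s=snap("scene","s13.png",(240,80,360,210),4.5);b=snap("side","si13.png",(190,150,300,290),4.5);snap("wrist","w13.png",None,1.5)
E
```

```text
t66.7 tip [460.3 214.9 122. ] op 0.149 F [-0.2 -0.3 -4.1]
hover t68.6 tip [459.6  63.7 109.7] op 0.145 F [-0.2 -0.  -5.4]
```

View pics/s13.png

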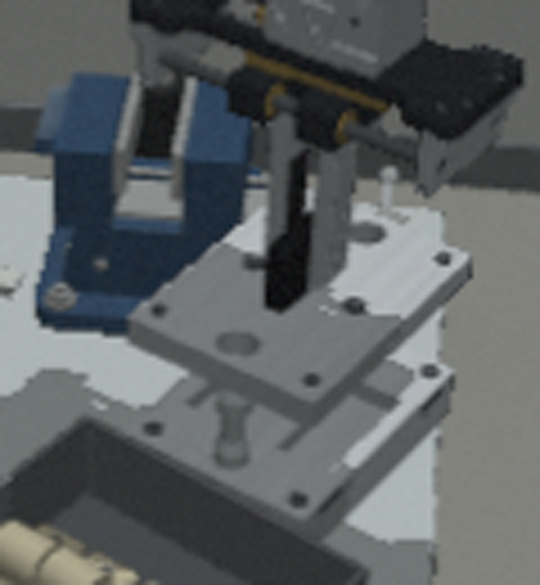

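View pics/si13.png

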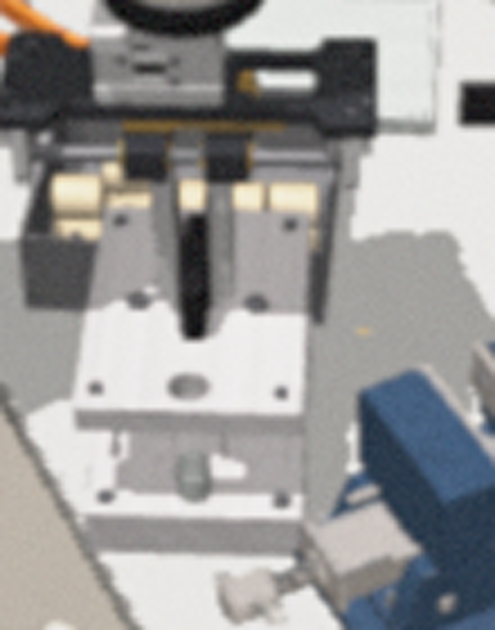

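View pics/w13.png

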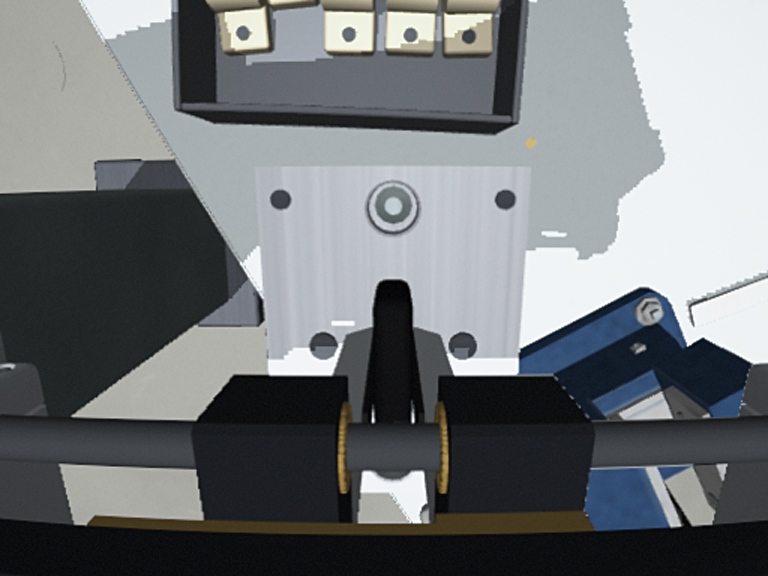

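```bash
python3 - <<'E'
from h import *
s=snap("wrist"); im=s["pixels"][105:175,225:300][:,:,::-1]; cv2.imwrite("pics/w14.png",cv2.resize(im,None,fx=8,fy=8,interpolation=cv2.INTER_CUBIC))
q=lambda u,v:(u/1.5-.17,v/1.5-.17)
print("hole",toz(s,q(393,207.5),106),"pin tip",toz(s,q(393.5,206),82))
for p in [(280,200),(505,200),(323,346),(462,346)]: print(toz(s,q(*p),106))
E
```

```text
hole [458.67249736 121.5178436  106.        ] pin tip [458.93513806 120.96743139  82.        ]
[413.17276961 124.03332939 106.        ]
[503.69620049 125.27858928 106.        ]
[429.20669307  62.13897111 106.        ]
[489.35274727  62.95469479 106.        ]
```

View pics/w14.png

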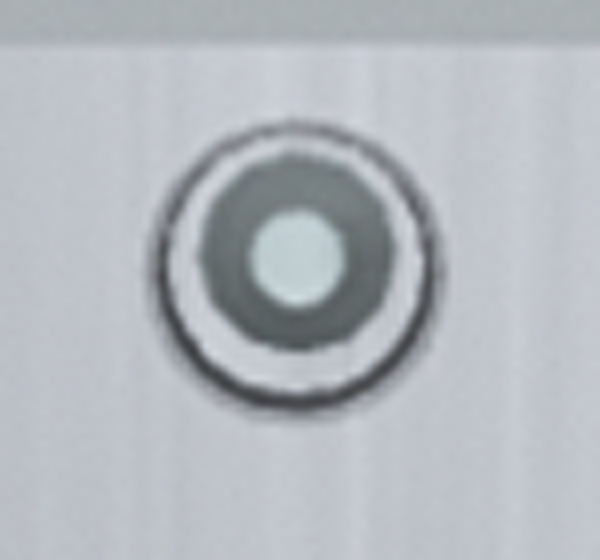

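Seen through the hole from the wrist, the pin is centred within about 0.5 mm. I'll lower with force monitoring.

```bash
python3 - <<'E'
from h import *
x,y=459.8,63.4
for z in (80,66,53):
    h=go(x,y,z,feed=40,stop_force=8); st("z%d %s"%(z,h))
    if h: break
else:
    h=go(x,y,48,feed=15,stop_force=8); st("end %s"%h)
snap("side","si15.png",(190,150,300,290),4.5);snap("scene","s15.png",(240,80,360,210),4.5)
E
```

```text
z80 False t69.7 tip [459.9  63.4  80.1] op 0.144 F [-1.  -1.2 -5.5]
z66 False t70.2 tip [459.6  63.4  65.8] op 0.152 F [-0.4  0.3 -4.6]
z53 False t70.7 tip [459.6  63.4  52.8] op 0.145 F [ 0.2  0.  -4.8]
end True t71.0 tip [460.1  63.4  49.7] op 0.147 F [1.1 0.2 4.3]
```

View pics/si15.png

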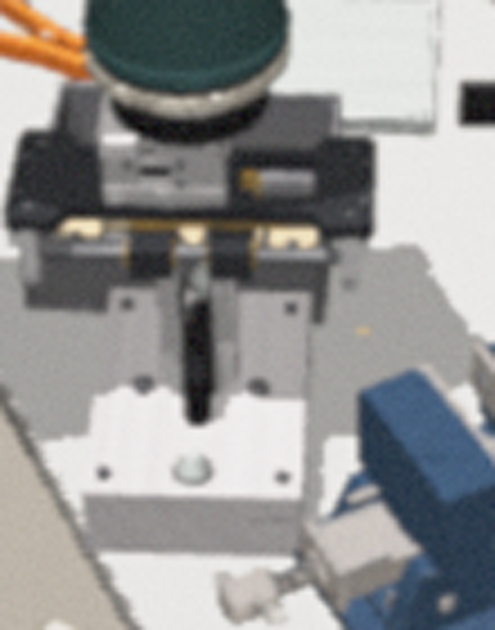

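View pics/s15.png

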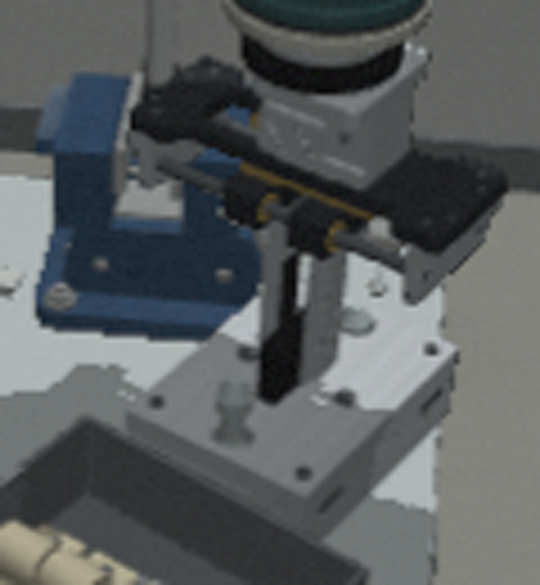

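The plate is seated (contact at tip z = 49.7, 50 expected) and both pins show above it. I'll release and look at the clip.

```bash
python3 - <<'E'
from h import *
manip.gripper_open(); go(459.8,63.4,120,feed=120); st()
go(459.8,63.4,180); ptp(560,352,170,np.pi/2)
s=snap("wrist","w16.png",None,1.5); np.savez("w16.npz",**s)
s=snap("scene","s16.png",(120,110,350,300),3.4)
E
```

```text
t73.1 tip [459.5  63.3 119.5] op 0.997 F [ 0.4 -0.  -0.6]
```

View pics/w16.png

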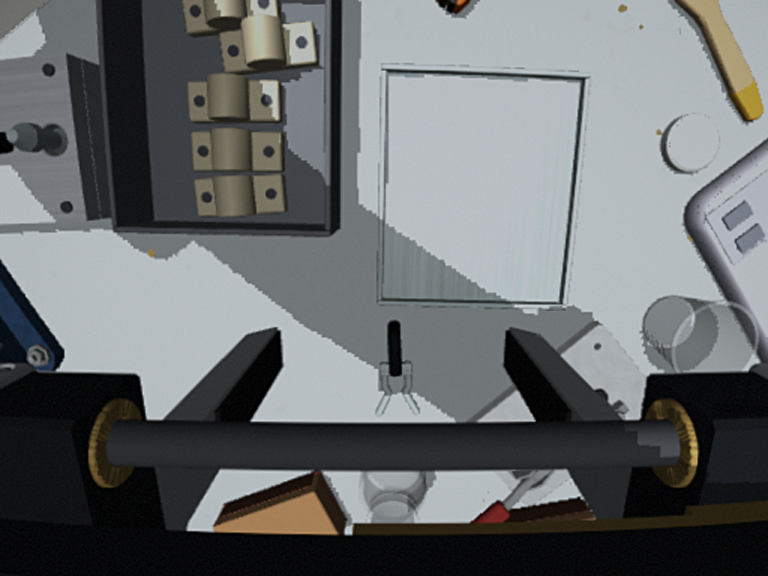

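View pics/s16.png

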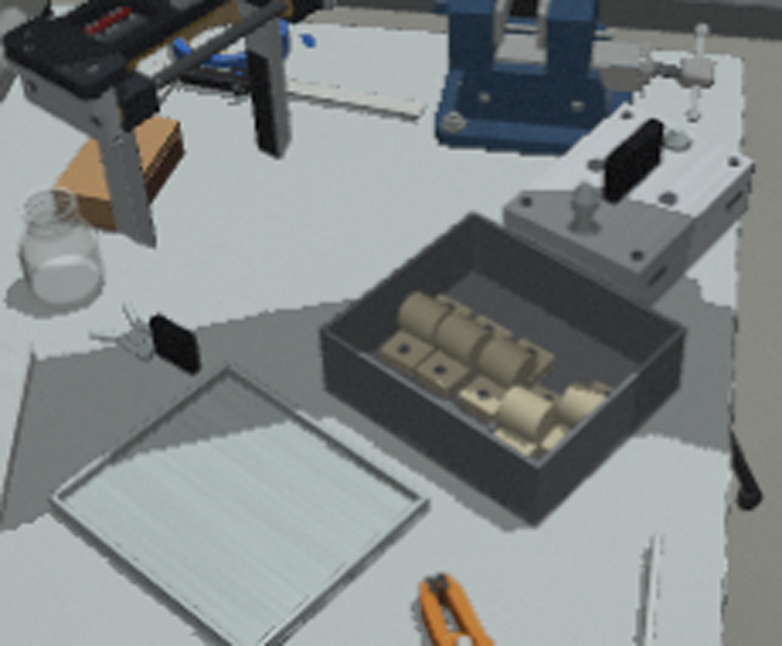

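```bash
python3 - <<'E'
from h import *
s=dict(np.load("w16.npz")); im=s["pixels"][200:285,230:300][:,:,::-1]; cv2.imwrite("pics/w16c.png",cv2.resize(im,None,fx=7,fy=7,interpolation=cv2.INTER_CUBIC))
m=(s["pixels"][205:262,245:285].max(2)<40).astype(np.uint8); ys,xs=np.nonzero(m); 
for r in range(205,260,4):
    c=xs[ys==r-205]
    if len(c): print(r,c.min()+245,c.max()+245)
E
```

```text
217 259 266
221 259 266
225 259 266
229 259 266
233 259 266
237 259 266
241 259 267
245 260 267
249 260 267
```

View pics/w16c.png

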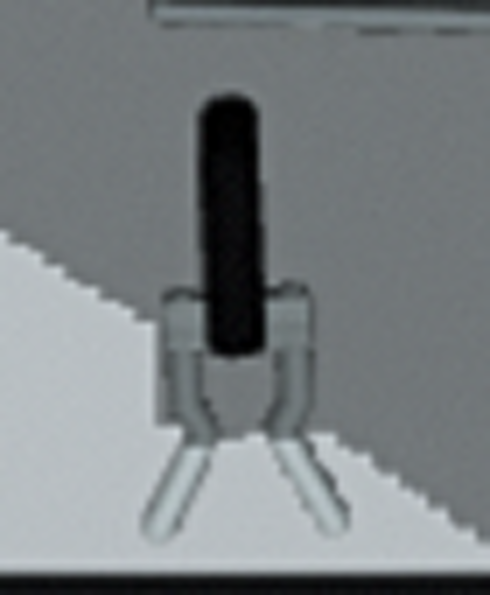

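```bash
python3 - <<'E'
from h import *
s=dict(np.load("w16.npz")); q=lambda x,y:(230+x/7-.43,200+y/7-.43)
print("cam",-s["R"].T@s["t"])
for n,p,z in [("rear",(230,95),34),("rear bottom",(230,95),0),("front top",(237,355),34),("rearmid",(229,130),34),("tipL",(160,538),3),("tipR",(335,532),3),("cross L",(163,350),6),("cross R",(312,347),6),("cl back",(165,290),6),("cr back",(307,287),6)]: print(n,np.round(toz(s,q(*p),z)[:2],1))
E
```

```text
cam [491.8963577  350.84829925 349.35874853]
rear [588.7 351.1]
rear bottom [599.2 351.1]
front top [632.6 352.1]
rearmid [594.5 350.9]
tipL [682.5 338.3]
tipR [681.3 370.1]
cross L [644.1 339.3]
cross R [643.6 365.4]
cl back [632.8 339.7]
cr back [632.3 364.5]
```

```bash
python3 - <<'E'
from h import *
P=np.pi/2
x,y=614.6,351.5
ptp(x,y,90,P+.033); go(x,y,50)
h=go(x,y,12.5,feed=50,stop_force=5); st("down %s"%h)
if not h:
    manip.grasp(); st("grasp"); go(x,y,40,feed=40); st("lift"); go(x,y,130,feed=120); st()
snap("wrist","w17.png",None,1.5); snap("scene","s17.png",(120,80,350,270),3.4); snap("side","si17.png",(230,90,350,220),5)
E
```

```text
down False t76.4 tip [614.7 351.6  12.7] op 1.002 F [-0.5 -0.1  0.6]
grasp t77.7 tip [614.6 351.5  12.5] op 0.108 F [-0.3  0.3 -0.6]
lift t78.5 tip [614.5 351.4  39.8] op 0.105 F [-0.3  0.6 -1.1]
 t79.4 tip [614.3 351.1 129.2] op 0.102 F [-0.6  0.8 -1. ]
```

View pics/w17.png

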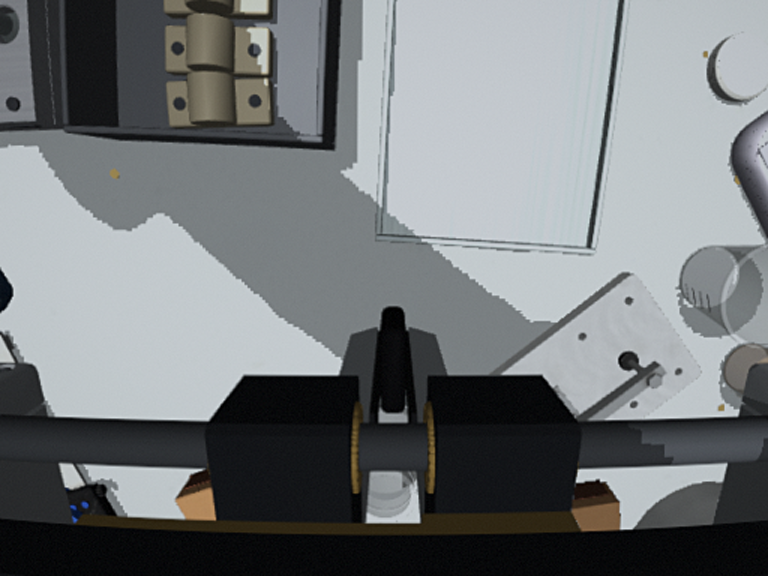

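View pics/si17.png

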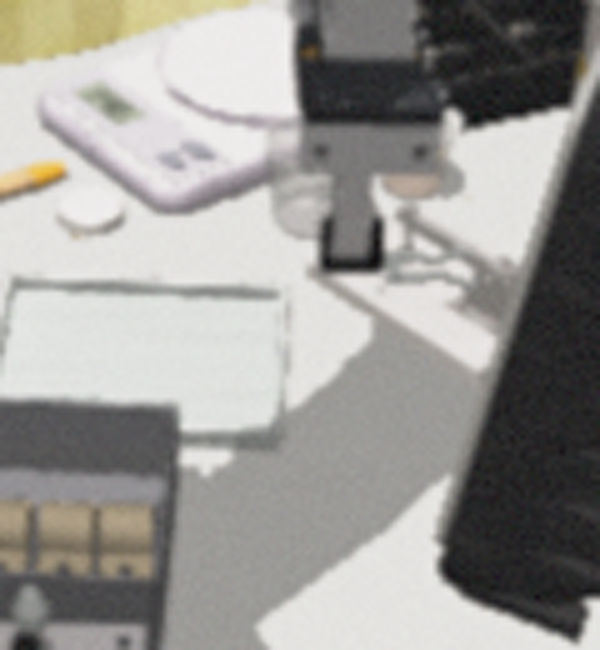

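The clip is held level with its legs toward +x. I'll move to the pre-insert pose left of the tall pin.

```bash
python3 - <<'E'
from h import *
P=np.pi/2
go(376,200,130,feed=200,attitude=down(P+.013)); go(376,121.2,130); go(376,121.2,75,feed=120); go(376,121.2,59.5,feed=50); st()
a=snap("scene","s18.png",(240,100,370,220),5.5); b=snap("side","si18.png",(180,160,290,280),5); np.savez("a18.npz",**a); np.savez("b18.npz",**b)
snap("wrist","w18.png",None,1.5)
for s,c,f in ((a,(240,100),5.5),(b,(180,160),5)): print((proj(s,[(459,121.3,82),(459,121.3,47),(412,121.3,47),(439,133.8,50),(439,108.8,50),(394,121,47)])-c)*f)
E
```

```text
t82.7 tip [375.8 121.3  59.4] op 0.104 F [-1.  -0.2 -0.5]
[[286.59652259 348.2480393 ]
 [283.02548314 413.9340131 ]
 [377.56324757 460.7022248 ]
 [305.55116947 443.96087076]
 [340.53252057 412.4019783 ]
 [415.20656181 478.74751873]]
[[275.62897406 239.06061745]
 [277.6806202  292.05609117]
 [182.39783985 289.067571  ]
 [239.17558823 269.03552173]
 [234.4990459  303.8940086 ]
 [145.9189303  288.34051164]]
```

View pics/s18.png

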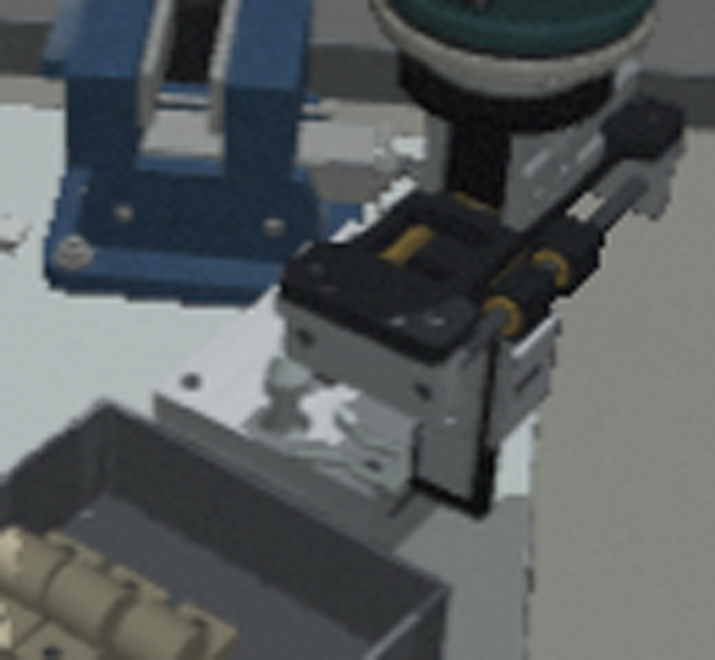

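View pics/si18.png

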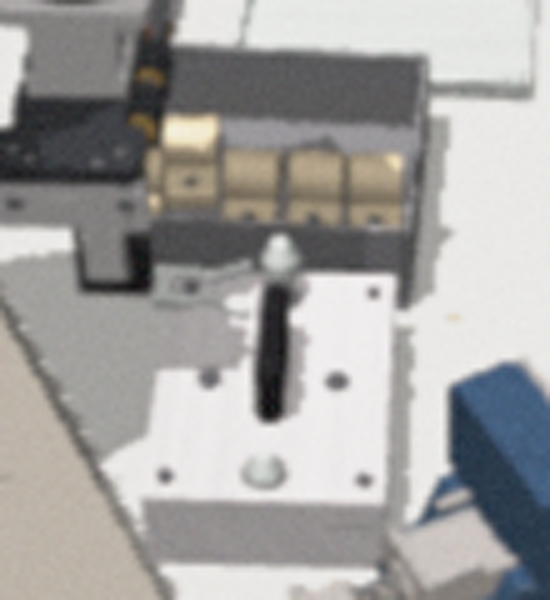

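View pics/w18.png

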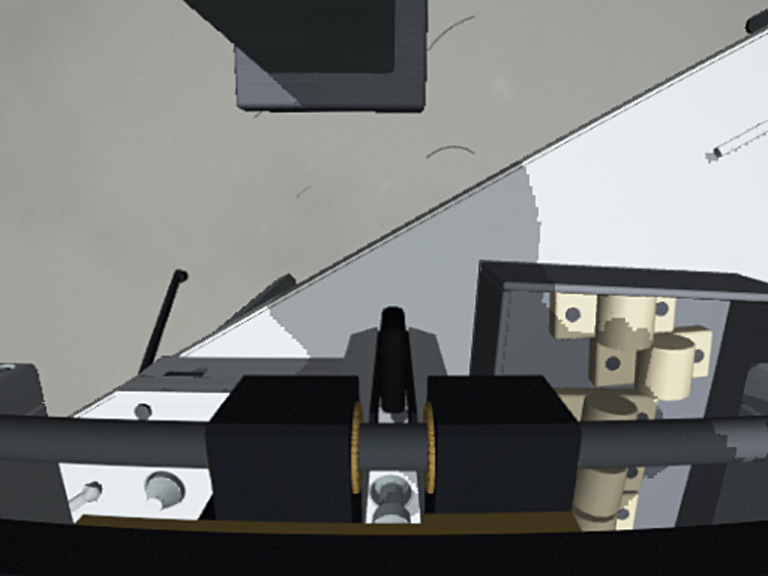

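Leg tips straddle the pin line as projected. Inserting in small, force-logged steps.

```bash
python3 - <<'E'
from h import *
y=121.2
go(395,y,59.3,feed=60); st("near")
f0=np.array(manip.observe()["force"])
for x in np.arange(399,427.1,2):
    h=go(x,y,59.3,feed=20,stop_force=35)
    o=manip.observe(); print(x,np.round(o["ee_pos"]-[0,0,-T],1),np.round(o["force"]-f0,1),"%.3f"%o["opening"],h)
    if h or (x>=421 and (o["force"]-f0)[0]<-22): break
snap("scene","s19.png",(240,100,370,220),5.5); snap("side","si19.png",(180,160,290,280),5)
E
```

```text
near t83.3 tip [395.  121.3  59.2] op 0.100 F [ 0.  -0.3 -1.2]
399.0 [399.  121.2  59.3] [0.1 0.2 0.4] 0.103 False
401.0 [401.1 121.2  59.3] [0.4 1.4 0.3] 0.107 False
403.0 [403.1 121.3  59.3] [-0.8  0.5 -0.4] 0.102 False
405.0 [405.1 121.2  59.3] [ 0.  -0.1  0.9] 0.107 False
407.0 [407.  121.1  59.3] [-0.5  0.2 -0.2] 0.103 False
409.0 [409.2 121.2  59.3] [-0.3 -0.6  0.3] 0.102 False
411.0 [411.4 121.3  59.4] [ 0.8 -0.4  1.3] 0.103 False
413.0 [413.8 121.3  59.5] [ 5.  -1.1 -0.4] 0.105 False
415.0 [415.6 121.3  59.5] [ 3.8 -0.1 -0.7] 0.105 False
417.0 [417.1 121.3  59.3] [ 2.9 -0.3  0.5] 0.101 False
419.0 [418.9 121.3  59.3] [-0.4  0.4  0.5] 0.108 False
421.0 [421.  121.3  59.3] [-1.2 -0.2  0.2] 0.105 False
423.0 [422.8 121.2  59.2] [-1.8  0.1  0.8] 0.106 False
425.0 [423.2 121.   58.8] [-10.7   1.6   3.7] 0.108 False
427.0 [423.5 121.   58.5] [-24.3   1.6  16.5] 0.107 False
```

View pics/s19.png

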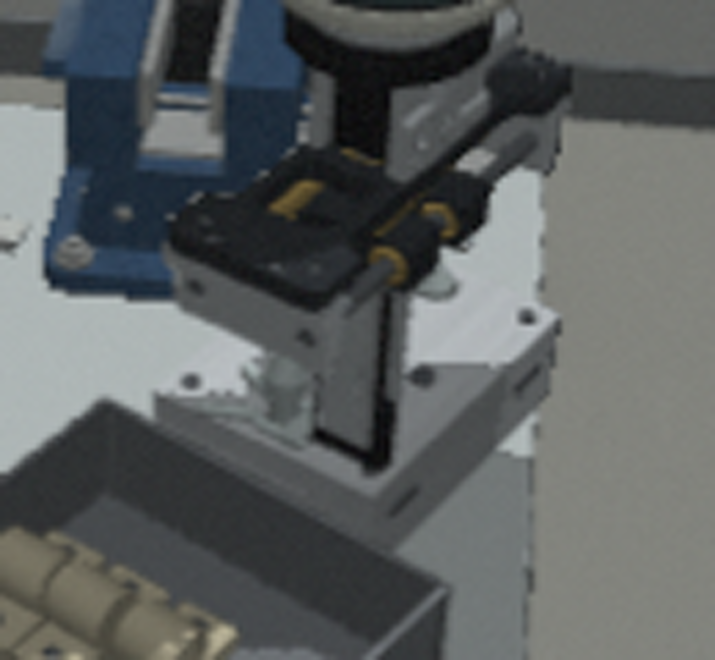

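View pics/si19.png

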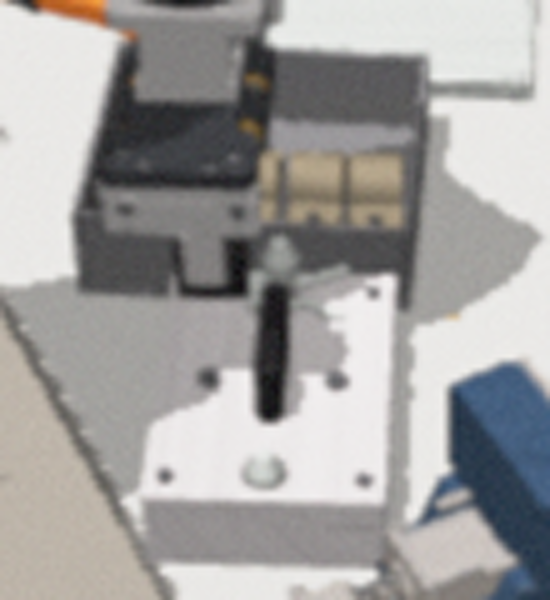

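The legs snapped in around x ≈ 411–415 with a pull-in force, then reached a hard stop at 423.3, where the pocket centre is on the pin axis. I'll relax, release and check.

```bash
python3 - <<'E'
from h import *
go(423.2,121.2,59.3,feed=20); st("relaxed"); manip.gripper_open(); st("open"); go(423.2,121.2,150,feed=100)
go(330,121,150)
snap("scene","s20.png",(240,100,370,220),5.5); snap("side","si20.png",(180,160,290,280),5)
E
```

```text
relaxed t87.6 tip [423.  121.2  59.3] op 0.103 F [-5.   1.   0.2]
open t88.9 tip [423.2 121.2  59.3] op 1.000 F [ 0.8 -0.5  1. ]
```

View pics/s20.png

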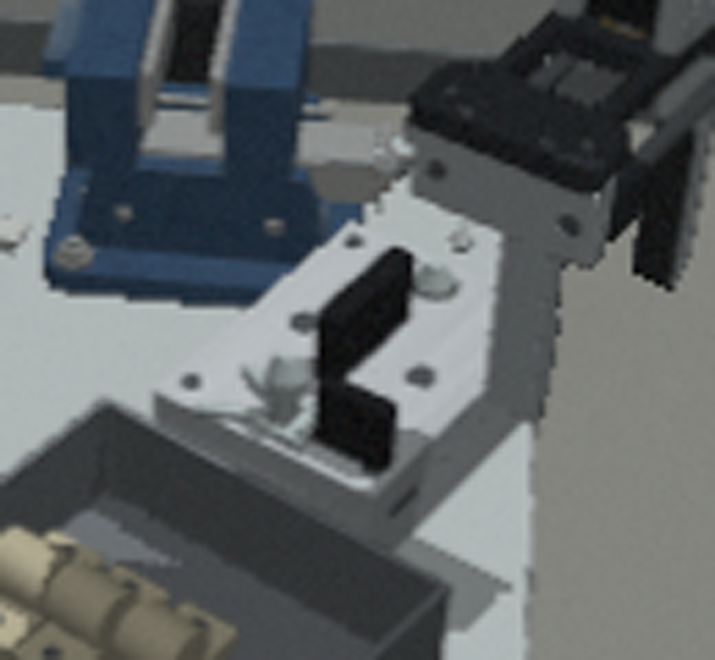

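View pics/si20.png

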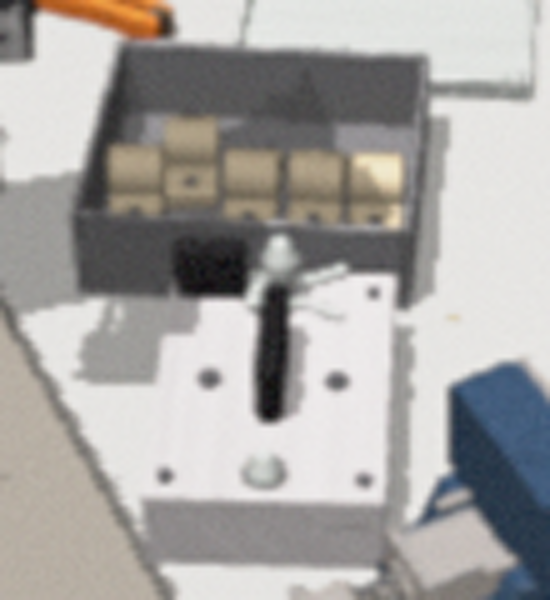

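The clip sits around the neck with its legs well past the pin. As a confirmation I'll push on the back of the tab with the fingers shut.

```bash
python3 - <<'E'
from h import *
go(330,121.2,150); manip.grasp(); go(375,121.2,120,feed=150); go(375,121.2,52,feed=120); st()
h=go(410,121.2,52,feed=15,stop_force=16); st("push %s"%h)
go(370,121.2,52,feed=60); go(370,121.2,150); manip.gripper_open(); ptp(330,-150,250,np.pi/2); st()
a=snap("scene","s21.png",(120,80,350,270),3.4); b=snap("side","si21.png",(190,130,280,250),6); np.savez("a21.npz",**a); np.savez("b21.npz",**b)
E
```

```text
t93.5 tip [375.2 121.3  52.7] op 0.003 F [0.5 0.  1.2]
push True t95.0 tip [397.6 121.   51.6] op 0.006 F [-1.  -0.2  1.2]
 t98.7 tip [ 330.2 -149.3  249.7] op 0.997 F [ 0.5 -0.8  0.5]
```

View pics/s21.png

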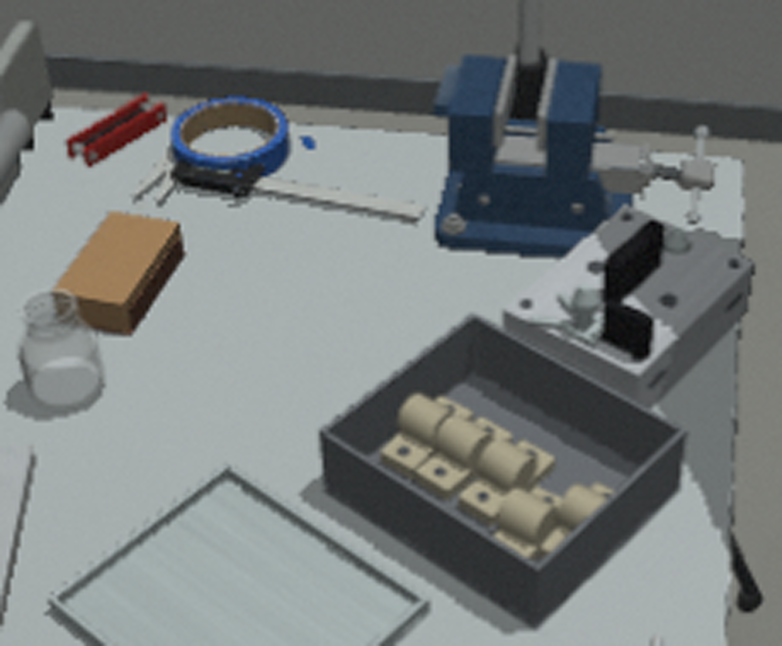

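View pics/si21.png

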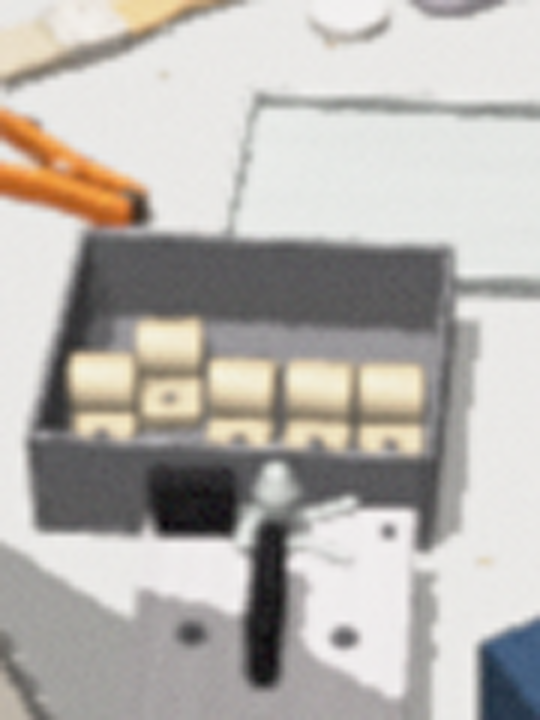

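```bash
python3 - <<'E'
from h import *
a=dict(np.load("a21.npz")); b=dict(np.load("b21.npz"))
A=lambda x,y:(120+x/3.4-.35,80+y/3.4-.35)
for q in [(628,215),(735,263),(637,357),(526,303)]: print(np.round(toz(a,A(*q),46)[:2],1))
print("tab rear top", toz(a,A(650,322),80), toz(b,(190+152/6-.4,130+470/6-.4),80))
manip.wait(1); manip.close_job()
E
```

```text
[5.06e+02 3.00e-01]
[4.151e+02 3.000e-01]
[413.8 125.1]
[504.2 126. ]
tab rear top [406.47245887 125.01171592  80.        ] [410.0821602  120.86421489  80.        ]
the job is handed in; nothing more can be done
```

The job is done and handed in at about 100 s of the 210 s allowed. There is no verdict yet.

- **Castings:** All five present, two from the mould and three from the tray, are in the tote. One was knocked out of its row there mid-run, but it is still inside. The tray and both cavities are empty.
- **Mould:** The top plate went down level over both pins and met contact within 0.3 mm of the expected closed height. In the last pictures its corner holes lie over those of the base to within about 2 mm, which is the camera accuracy.
- **Clip:** It snapped around the neck of the tall pin and reached a hard stop with its pocket on the pin axis. A confirming push on the back of the tab tripped the stop at x ≈ 405.6, against 405.3 expected. The two cameras put the tab's rear edge at 406.5 and 410; these are rough picks that disagree with each other, and I trusted the push.

**Failed step:** My first grasp of a mould casting closed on nothing, because the real fingertips sit about 19.5 mm above the reported TCP. I measured this with a light table touch (about 10 N) and corrected every height after it. No grip slackening showed up in the readings.

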